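# Turn the board in the sliding-jaw fixture and pin the jaw again

## Task

The board in the sliding-jaw fixture has its edge finished and must be re-clamped with its marked face up, ready for drilling. Back the jaw off to make room, tip the board over onto its flat so that the face with the two pencil crosses looks up, and push the jaw home so that the board sits tight against both jaws. Lock the jaw there with the red-headed pin from the end stop, set down through the jaw's tongue into the rail as far as its shoulder, and leave the other things on the bench where they are.

Things in the scene. Friction and masses are not known exactly. Their poses are not given: they have to be found in the camera images.
- fixture: Clamping fixture fixed to the bench: bed 300 (x) x 130 (y) mm, bed top z 24 mm; rail with 13 mm holes along y = 0. Origin under its centre, z up. Fixed jaw at +x end: gripping face at x = +108 looking to -x, 40 thick, 110 wide, top z 50. The sliding jaw opens to -x. Steel end stop at x = -124 (46 x 44 mm, top z 32), whose 12 mm hole holds the parked pin at first.
- jaw (a joint): Sliding jaw: value = opening between the gripping faces in m, 0 to 0.116 (fully back). Block 40 mm thick along x, 110 wide, top 50 mm above the bench, held by about 2 N friction. From its back a steel tongue (44 mm wide, 8 thick, top 32 mm above the bench) reaches 50 mm further to -x. At opening 0.062 (board flat) its hole is exactly over a rail hole.
- jaw_knob (a point): Upright round black knob on the sliding jaw, 22 mm diameter, from 50 to 84 mm above the bench, 24 mm behind the jaw's gripping face. The point is the middle of its top. Axes as the fixture's.
- tongue_hole (a point): Centre of the mouth of the 12 mm hole in the jaw's tongue, at the tongue's top surface (32 mm above the bench); moves with the jaw, 66 mm behind its gripping face.
- lock_hole (a point): The rail hole (13 mm) that the tongue hole meets when the jaw is home on the flat-lying board; the point is at the rail's top surface, 24 mm above the bench.
- board: Wooden board 32 x 120 x 62 mm, about 0.2 kg, origin at its centre. Its +x face (120 x 62) carries two pencil crosses; two dowel holes are in its +z edge. Starts standing on its long narrow edge between the jaws: z up, y along the jaws, +x face at the fixed jaw. Wanted: +x up, lying flat, +z edge at the sliding jaw, top then 56 mm above the bench.
- pin: Loose lock pin, origin at the tip of its shank, z up along it: steel shank 10 mm diameter with chamfered tip, 29 mm long up to the shoulder, then a round head of 21 mm diameter from 29 to 60 mm (steel collar, red above). Parked upright in the end stop at the start.
- sanding_block: Cork sanding block 60 x 100 x 28 mm, bystander, origin under its centre.
- try_square: Try square 196 x 105 x 17 mm lying flat, bystander, origin under its centre.
- nail_tin: Open round tin, 69 mm diameter, 38 mm high, bystander, origin under its centre.
- masking_tape: Roll of masking tape, 105 mm diameter, 24 mm high, bystander, origin under its centre.

How it is judged:
By the outcome, as a careful person would: the job done as asked, in the order asked, and still so for the second after the job is handed in, with the robot touching nothing.
It also fails if it takes over 64 s, if anything falls off the work surface, if the arm or the gripper's body presses on something with over 40 N, if the wrist force passes 120 N, or if a joint passes its speed limit or range.

## Robot

A 6-joint arm with a two-finger parallel gripper is mounted at the origin on a cart in front of the work surface, level with it; the furniture and walls round the work are solid. World frame = base frame: x ahead of the robot, y to its left, z up, the work surface at z = 0. Lengths are in mm, angles in rad, forces in N, time in s.
With the tool pointing down it reaches from about 275 to 1000 mm from the base axis. Payload 8.4 kg.
Tool frame: the origin (TCP) lies between the finger pads; the fingertips stand 25 mm ahead of it and the grasp point (between the pads) lies 6 mm ahead of it; z points along the fingers, y is the line along which they close (so a half turn about z gives the same grasp; the last joint's range is limited). The gripper opens to 85 mm and grips with 20 to 120 N. Pads are 22 mm wide; open, the fingers measure 114 mm over their backs; the gripper's body (76 mm by 85 mm) begins 54 mm behind the grasp point. The pads swing forward as they close: fully open they stand 13 mm farther back than shut.
Start: joints at [1.304, 0.353, 1.633, -0, 1.155, -0.002], TCP at [163.571, 603.219, 256.281] pointing down, gripper open.
Joint ranges: [-2.63, 2.63], [-0.92, 2.1], [0.06, 2.66], [-1.3, 4.44], [0, 2.69], [-3.02, 3.02]. Speed limits (rad/s): [2.22, 2.22, 2.79, 3.14, 3.14, 3.14].

## Interface

Orientations are given as [roll, pitch, yaw] about the fixed x, y, z axes, in that order (R = Rz(yaw) Ry(pitch) Rx(roll)).
In Python, from rig import r, eyes, workorder gives the robot as it stands. The module is installed in compiled form; this text tells all that it offers.
- The arm moves only by the tool step_arm, never from a script. Its argument "moves" is a list of rows, each an object of numbers: "tx", "ty", "tz": the shift along the tool's x, y, z scaled (see below); "ax", "ay", "az": the turn, a rotation vector about the tool's x, y, z scaled (see below). In form: [{"tx": .., "ty": .., "tz": .., "ax": .., "ay": .., "az": ..}, ...]. A call has 1 to 5 rows; each row shifts and turns the commanded pose from where the row before left it, along the tool's axes as they then stand; what a row does not reach is not made up. The controller multiplies each number of a shift by 25 mm and each number of a turn by 90 degrees. A row lasts 1/8 s, in which the tool goes at most 62.5 mm and 10.7 degrees, less where a joint would pass 70% of its speed; a pose out of reach is approached as far as the arm can. A call with a number of a shift or a turn outside -1 to 1 is refused whole. A call with a gripper value outside its range is refused whole. "gripper" is the opening, from 0 (shut) to 1 (fully open), set as the call begins (left out, the last holds). The fingers move at their own pace and stop on an object; "newtons" is the grip in N (left out, the last holds). Time passes only in rows, so rows that do not move let the fingers close. It gives the time, the measured TCP pose, the force, the opening and the grip force at its end, in the units of the state.
- r.sense(): the state, without advancing time (a new reading comes with each control period).
- eyes.grab_frame(name): name is "scene" or "top" or "wrist"; returns (picture, depth): 384x512x3 uint8, red, green, blue; 384x512 float32, mm along the optical axis (not along the pixel's ray), 0 where there is no reading.
- eyes.camera_info(name): a dict with "intrinsics" (3x3 intrinsics, pixels), "k1" (the pictures are not rectified: a ray, as slopes to the right and down, at radius r is drawn at 1 + k1 r^2 times it, then the intrinsics apply), "cam_to_world" (4x4, takes a point from camera to world coordinates). Camera axes: x right, y up, looking along -z (the intrinsics and any distortion apply to the point x, -y, -z); pixel columns grow to the right and rows downward; lengths in mm; the calibration is good to about 2 mm. A picture is of the moment at which its call begins: read the wrist's pose just before it. camera_info takes no time and is no camera call; for the wrist camera it gives the pose at the moment of the call.
- workorder.sign_off(): hands the job in; it is judged then, once.
The state is a dict: "clock": time; "qpos": joint angles; "qvel": joint speeds; "joint_efforts": joint torques, N m; "eef_pos": TCP position; "tcp_rot": TCP orientation; "contact_force": force on the tool from outside, world axes, zero at the start; "wrist_torque": the same for the moment, N m; "opening": opening from 0.0 (shut) to 1.0 (fully open); "grasp_force": force on a finger pad.
Only numpy, scipy, OpenCV 4.12 (cv2) and the standard library are available. Lean on these libraries where they do the work, as an engineer would, in place of code of your own. Each camera call takes 0.05 s, during which the arm holds its last target. There are 200 camera calls.

## Working session

There is one attempt and no reset: what is moved stays moved. The work goes in short steps, Python scripts to look and compute and a tool call to move; the robot and the scene stay as the last step left them, time stands still between calls to the robot, and variables do not carry over. Pictures are saved under pics/ and viewed, at most 10 in all, crops included, and the job is handed in when it is done.

Besides the shell and the picture viewer there is one more tool, called after "Emit:" as name([rows], argument=value, ...), one row to a line, values as JSON. step_arm: Moves the arm, as the interface text tells. Its arguments: {"type":"object","properties":{"moves":{"type":"array","items":{"type":"object","properties":{"tx":{"type":"number"},"ty":{"type":"number"},"tz":{"type":"number"},"ax":{"type":"number"},"ay":{"type":"number"},"az":{"type":"number"}}}},"gripper":{"type":"number"},"newtons":{"type":"number"}},"required":["moves"]}

```bash
ls; mkdir -p pics; cat > h.py <<'E'
import numpy as np, cv2
from rig import r, eyes
def look(name, save=None):
    info=eyes.camera_info(name); p,d=eyes.grab_frame(name)
    if save: cv2.imwrite('pics/'+save, p[:,:,::-1])
    return p,d,info
def ray(info,u,v):
    K=np.array(info['intrinsics'],float);k=info['k1']
    xy=cv2.undistortPoints(np.array([[[u,v]]],float),K,np.array([k,0,0,0],float))[0,0]
    M=np.array(info['cam_to_world'])
    return M[:3,3], M[:3,:3]@np.array([xy[0],-xy[1],-1])
def at(info,u,v,depth):
    o,d=ray(info,u,v); return o+d*depth
def onz(info,u,v,z):
    o,d=ray(info,u,v); return o+d*(z-o[2])/d[2]
E
python3 - <<'E'
from h import *
import pickle
s=r.sense(); print({k:np.round(v,3).tolist() for k,v in s.items()})
ims=[]
for n in ['scene','top','wrist']:
    p,d,i=look(n,n+'0.png'); ims.append((p,d,i)); print(n,np.round(i['intrinsics'],1).tolist(),i['k1'],np.round(i['cam_to_world'],3).tolist())
pickle.dump(ims,open('f0.pkl','wb'))
E
```

```text
pics
{'clock': 0.0, 'qpos': [1.304, 0.354, 1.634, -0.0, 1.155, -0.002], 'qvel': [-0.0, -0.0, -0.001, 0.0, 0.001, -0.001], 'joint_efforts': [-0.001, -60.525, -34.207, 0.0, 0.009, -0.0], 'eef_pos': [163.449, 602.778, 255.558], 'tcp_rot': [-3.14, 0.0, 2.877], 'contact_force': [-0.091, -0.266, 0.512], 'wrist_torque': [0.017, 0.001, -0.003], 'grasp_force': 0.0, 'opening': 1.001}
scene [[378.7, 0.0, 253.4], [0.0, 378.7, 189.2], [0.0, 0.0, 1.0]] -0.014707222641766993 [[0.547, 0.415, -0.727, -155.361], [-0.837, 0.262, -0.48, -399.667], [-0.009, 0.871, 0.49, 577.977], [0.0, 0.0, 0.0, 1.0]]
top [[497.4, 0.0, 264.7], [0.0, 497.4, 193.0], [0.0, 0.0, 1.0]] 0.030975303663399168 [[-0.003, 0.978, -0.208, 275.591], [-1.0, -0.004, -0.002, 89.477], [-0.003, 0.208, 0.978, 1567.394], [0.0, 0.0, 0.0, 1.0]]
wrist [[333.3, 0.0, 248.4], [0.0, 333.3, 191.3], [0.0, 0.0, 1.0]] -0.07365123629144055 [[0.261, -0.917, -0.301, 83.968], [0.965, 0.247, 0.083, 623.87], [-0.002, -0.313, 0.95, 373.095], [0.0, 0.0, 0.0, 1.0]]
```

View pics/scene0.png

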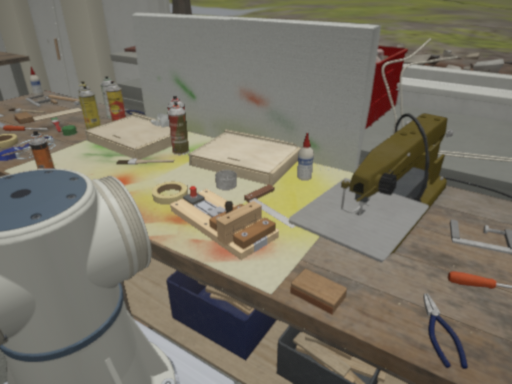

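View pics/top0.png

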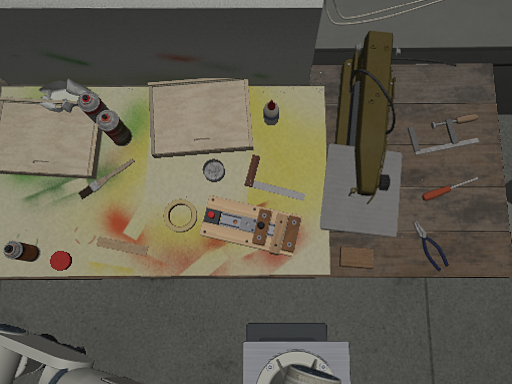

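The scene view shows the fixture mid-bench, with the pin at the left, the knob and jaw in the middle, and the fixed jaw at the right. In the top view the pin is at (211,214), the knob at (262,225) and the fixed jaw at about (287,233). I'll enlarge both and read depths.

```bash
python3 - <<'E'
from h import *
import pickle
ims=pickle.load(open('f0.pkl','rb'))
a=cv2.resize(ims[1][0][185:265,195:315],None,fx=6.6,fy=6.6,interpolation=cv2.INTER_CUBIC)[:520]
cv2.imwrite('pics/c1.png',a[:300*2,:,::-1])
p,d,i=ims[1]
for n,u,v in [('pin',211,214),('knob',262,225),('fixed',287,233)]:
    print(n,np.round(at(i,u,v,d[v,u]),1))
# red head centroid in both
for k in (0,1):
    p,d,i=ims[k]; q=p.astype(int); m=((q[...,0]>150)&(q[...,1]<80)&(q[...,2]<80)).astype(np.uint8)
    n,l,st,c=cv2.connectedComponentsWithStats(m)
    for j in range(1,n):
        if st[j,4]>5: print(k,st[j],c[j].round(1),np.round(at(i,*c[j],d[int(c[j][1]),int(c[j][0])]),1))
E
```

```text
pin [529.  257.1  65.8]
knob [492.4 101.   80.4]
fixed [472.   24.6  49. ]
0 [191 187   4   3   9] [192.3 188.1] [524.8 255.2  61. ]
0 [451 272  44  12  71] [471.6 278.4] [ 592.  -452.4   23.3]
1 [208 212   6   5  23] [210.6 213.8] [529.8 258.6  64.4]
1 [113 217  10   6  17] [117.  218.3] [527.6 563.2  -1. ]
1 [113 225   5   4  12] [115.2 226.3] [5.017e+02 5.667e+02 3.000e-01]
1 [123 225   3   3   6] [123.7 226.2] [503.  542.   -5.9]
```

View pics/c1.png

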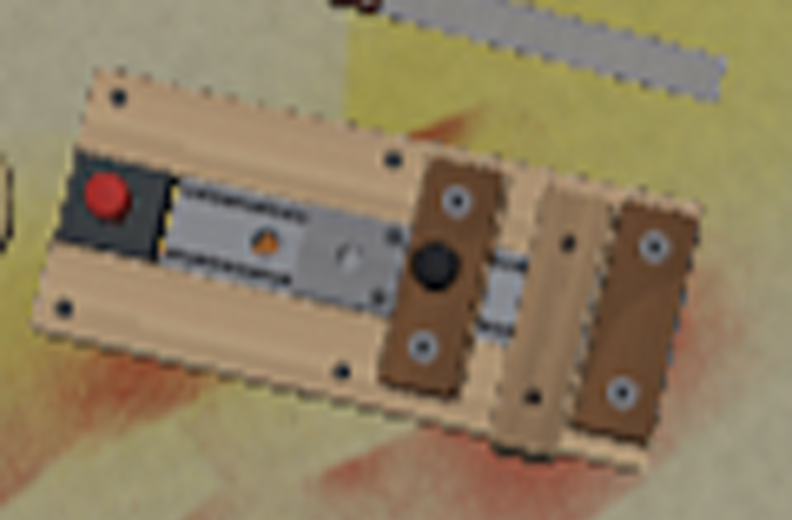

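The enlarged crop shows the pin in the end stop, the tongue hole, the knob, the board standing with its crosses towards the fixed jaw, and a gap of about 15 mm to the sliding jaw. The tool yaw already matches the fixture axis (tool y ≈ −fixture x). I'll move over the fixture and measure with the wrist camera.

Emit:
step_arm([
  {"tx":-0.97,"ty":-0.8},
  {"tx":-0.97,"ty":-0.8},
  {"tx":-0.97,"ty":-0.8},
  {"tx":-0.97,"ty":-0.8},
  {"tx":-0.97,"ty":-0.8},
], gripper=0.36, newtons=40)

```text
schema error: expected keys tx, ty, tz, ax, ay, az
```

Emit:
step_arm([
  {"tx":-0.97,"ty":-0.8},
  {"tx":-0.97,"ty":-0.8},
  {"tx":-0.97,"ty":-0.8},
  {"tx":-0.97,"ty":-0.8},
  {"tx":-0.97,"ty":-0.8},
])

```text
schema error: expected keys tx, ty, tz, ax, ay, az
```

Emit:
step_arm([
  {"tx":-0.97,"ty":-0.8},
  {"tx":-0.97,"ty":-0.8},
  {"tx":-0.97,"ty":-0.8},
  {"tx":-0.97,"ty":-0.8},
  {"tx":-0.97,"ty":-0.8},
])

```text
schema error: expected keys tx, ty, tz, ax, ay, az
```

Emit:
step_arm([
  {"tx":-0.97,"ty":-0.8},
  {"tx":-0.97,"ty":-0.8},
  {"tx":-0.5,"ty":-0.4},
  {"tx":0},
])

```text
schema error: expected keys tx, ty, tz, ax, ay, az
```

```bash
python3 - <<'E'
from h import *
import pickle
s=r.sense(); print(s['clock'],s['eef_pos'],s['tcp_rot'],s['opening'],s['qpos'])
f=look('wrist','w1.png'); pickle.dump(f,open('w1.pkl','wb'))
E
```

```text
0.15 [163.49097935 602.89159765 255.72572981] [-3.14052410e+00  3.71019425e-05  2.87684458e+00] 1.002581674019594 [ 1.30360571e+00  3.53506776e-01  1.63395706e+00 -4.34068209e-05
  1.15519728e+00 -2.42497858e-03]
```

View pics/w1.png

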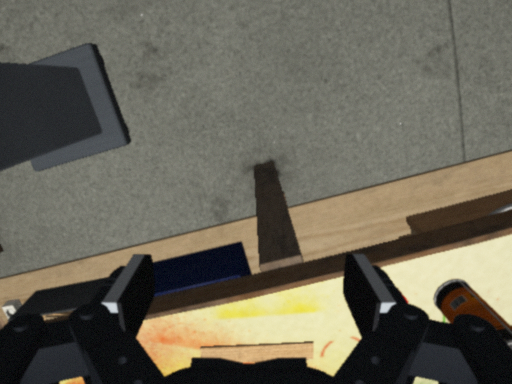

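The arm did not move: every row needs all six keys. I'll send it again.

Emit:
step_arm([
  {"tx":-0.97,"ty":-0.8,"tz":0,"ax":0,"ay":0,"az":0},
  {"tx":-0.97,"ty":-0.8,"tz":0,"ax":0,"ay":0,"az":0},
  {"tx":-0.97,"ty":-0.8,"tz":0,"ax":0,"ay":0,"az":0},
  {"tx":-0.97,"ty":-0.8,"tz":0,"ax":0,"ay":0,"az":0},
  {"tx":-0.97,"ty":-0.8,"tz":0,"ax":0,"ay":0,"az":0},
], gripper=0.36, newtons=40)

```text
clock: 0.82
eef_pos: [254.9, 474.1, 256.2]
tcp_rot: [-3.141, 0.0, 2.877]
contact_force: [0.1, 0.5, 0.2]
opening: 0.36
grasp_force: 0.0
```

Emit:
step_arm([
  {"tx":-0.97,"ty":-0.8,"tz":0,"ax":0,"ay":0,"az":0},
  {"tx":-0.97,"ty":-0.8,"tz":0,"ax":0,"ay":0,"az":0},
  {"tx":-0.97,"ty":-0.8,"tz":0,"ax":0,"ay":0,"az":0},
  {"tx":-0.97,"ty":-0.8,"tz":0,"ax":0,"ay":0,"az":0},
  {"tx":-0.97,"ty":-0.8,"tz":0,"ax":0,"ay":0,"az":0},
])

```text
clock: 1.45
eef_pos: [345.7, 345.8, 256.3]
tcp_rot: [3.142, 0.0, 2.877]
contact_force: [0.4, 0.3, 0.3]
opening: 0.357
grasp_force: 0.0
```

Emit:
step_arm([
  {"tx":-0.97,"ty":-0.8,"tz":0,"ax":0,"ay":0,"az":0},
  {"tx":-0.97,"ty":-0.8,"tz":0,"ax":0,"ay":0,"az":0},
  {"tx":-0.97,"ty":-0.8,"tz":0,"ax":0,"ay":0,"az":0},
  {"tx":-0.97,"ty":-0.8,"tz":0,"ax":0,"ay":0,"az":0},
  {"tx":-0.97,"ty":-0.8,"tz":0,"ax":0,"ay":0,"az":0},
])

```text
clock: 2.08
eef_pos: [436.6, 217.5, 256.3]
tcp_rot: [3.142, 0.0, 2.877]
contact_force: [-0.7, 0.3, -0.1]
opening: 0.36
grasp_force: 0.0
```

Emit:
step_arm([
  {"tx":-0.97,"ty":-0.8,"tz":0,"ax":0,"ay":0,"az":0},
  {"tx":-0.97,"ty":-0.8,"tz":0,"ax":0,"ay":0,"az":0},
  {"tx":-0.5,"ty":-0.4,"tz":0,"ax":0,"ay":0,"az":0},
  {"tx":0,"ty":0,"tz":0,"ax":0,"ay":0,"az":0},
])

```text
clock: 2.58
eef_pos: [482.1, 153.9, 256.2]
tcp_rot: [3.142, -0.0, 2.875]
contact_force: [0.3, -0.3, 0.7]
opening: 0.36
grasp_force: 0.0
```

```bash
python3 - <<'E'
from h import *
import pickle
s=r.sense(); print(s['clock'],s['eef_pos'],s['tcp_rot'],s['opening'],s['qpos'])
f=look('wrist','w2.png'); pickle.dump(f,open('w2.pkl','wb'))
E
```

```text
2.575 [482.11535436 153.86154942 256.17580527] [ 3.14159181e+00 -2.89674612e-04  2.87523165e+00] 0.35964913480417227 [ 3.05858305e-01  1.67648898e-01  1.88342135e+00  1.77641116e-04
  1.09076549e+00 -9.98659070e-01]
```

View pics/w2.png

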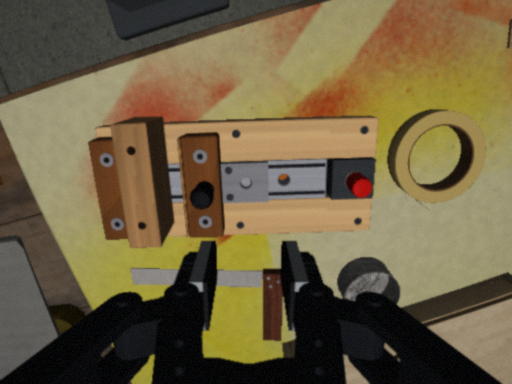

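The wrist view shows the whole fixture: pin head top at (362,186), knob top at about (203,194), tongue hole at (246,183), a rail hole at (284,179), board top edge at about (141,190), and bed corners at (376,117) and (370,235). Next I'll triangulate these with the top view.

```bash
cat >> h.py <<'E'
def tri(i1,p1,i2,p2):
    o1,d1=ray(i1,*p1);o2,d2=ray(i2,*p2)
    A=np.stack([d1,-d2],1); t=np.linalg.lstsq(A,o2-o1,rcond=None)[0]
    a,b=o1+t[0]*d1,o2+t[1]*d2
    return (a+b)/2,np.linalg.norm(a-b)
E
python3 - <<'E'
from h import *
import pickle
T=pickle.load(open('f0.pkl','rb'))[1]; W=pickle.load(open('w2.pkl','rb'))
s=1/6.6
tp=lambda x,y:(195+(x+.5)*s-.5,185+(y+.5)*s-.5)
pts={'pin':((362,186),tp(107,195)),'knob':((203,194),tp(436,265)),'tongue':((246.5,183),tp(349,258)),'rail':((284,179),tp(266,243)),
'boardholeA':((142,226),tp(568,242)),'boardholeB':((131,150),tp(533,397)),'bedTR':((376,117),tp(38,328)),'bedBR':((371,235),tp(97,72))}
for n,(w,t) in pts.items():
    x,e=tri(W[2],w,T[2],t); u,v=map(int,map(round,w))
    print(n,x.round(1),round(e,1),'depth',at(W[2],*w,W[1][v,u]).round(1))
q=W[0].astype(int);m=((q[...,0]>150)&(q[...,1]<60)&(q[...,2]<60)).astype(np.uint8);m[:,400:]=0;m[:150]=0
ys,xs=np.nonzero(m);z=np.array([at(W[2],a,b,W[1][b,a]) for a,b in zip(xs,ys)]);top=z[:,2]>z[:,2].max()-4
print('red top',z[top].mean(0),(z[top].max(0)+z[top].min(0))/2,np.ptp(z[top],0))
# knob top by depth
P=np.array([at(W[2],a,b,W[1][b,a]) for a in range(180,225) for b in range(170,225)])
k=P[(P[:,2]>79)&(P[:,2]<90)];print('knob top',(k.max(0)+k.min(0))/2,np.ptp(k,0),len(k))
# board top
P=np.array([at(W[2],a,b,W[1][b,a]) for a in range(100,180) for b in range(105,255)])
k=P[(P[:,2]>82)&(P[:,2]<92)][:,:2].astype(np.float32);print('board top',cv2.minAreaRect(k))
# bed
P=np.array([at(W[2],a,b,W[1][b,a]) for a in range(90,390) for b in range(105,250)])
k=P[(P[:,2]>19)&(P[:,2]<90)][:,:2].astype(np.float32);print('bed',cv2.minAreaRect(k))
# jaw tops
k=P[(P[:,2]>45)&(P[:,2]<54)]
c=np.array([500,137])
ex=np.array([-.262,-.965])
pr=k[:,:2]@ex-c@ex; print(np.histogram(pr,bins=np.arange(-160,170,4)))
E
```

```text
pin [530.9 260.2  49.7] 1.6 depth [524.9 257.1  63.8]
knob [494.5 104.4  60.7] 3.7 depth [486.8 108.3  81.8]
tongue [503.9 146.1  26.4] 2.2 depth [503.9 145.   23.7]
rail [514.1 186.7  11.5] 1.1 depth [ 5.175e+02  1.865e+02 -1.000e-01]
boardholeA [501.5  44.5  87.6] 2.3 depth [500.9  43.4  86. ]
boardholeB [430.6  61.5  89.8] 2.4 depth [429.8  60.2  86.2]
bedTR [471.  294.   24.1] 2.5 depth [470.1 295.1  22.1]
bedBR [592.4 265.1  41.7] 2.6 depth [616.3 274.9   0.8]
red top [527.34873304 256.85569363  62.72887868] [527.14163772 256.72516484  62.77867002] [17.11603467 17.32474042  3.40559042]
knob top [491.29384591 104.05588313  82.09322206] [19.04840175 19.79322059  6.17286089] 337
board top ((464.9970703125, 51.56705093383789), (33.46928024291992, 119.76908111572266), 76.8139877319336)
bed ((495.0960693359375, 137.8231201171875), (300.12384033203125, 139.33151245117188), 76.49038696289062)
(array([  0,   0,   0,   0,   0,   0,   0,   2,   5,   8,  19,  40,   0,
         0,   0,   0,   0,   0,   0,   0,   0,   0,   0,   0,   0,   0,
         0,   0,   0,   0,   0,   0,   0,   0,   0,   0,   0,   0,   0,
         0,   0,   0,   0,   0, 224, 409, 367, 319, 306, 299, 303, 332,
       379, 355, 208,   0,   0,   0, 128, 157,   0,   1,   4,   4,   4,
         3,   3,   0,   0,   0, 184, 389, 376, 371, 360, 382, 285,  14,
         0,   0,   0,   0]), array([-160, -156, -152, -148, -144, -140, -136, -132, -128, -124, -120,
       -116, -112, -108, -104, -100,  -96,  -92,  -88,  -84,  -80,  -76,
        -72,  -68,  -64,  -60,  -56,  -52,  -48,  -44,  -40,  -36,  -32,
        -28,  -24,  -20,  -16,  -12,   -8,   -4,    0,    4,    8,   12,
         16,   20,   24,   28,   32,   36,   40,   44,   48,   52,   56,
         60,   64,   68,   72,   76,   80,   84,   88,   92,   96,  100,
        104,  108,  112,  116,  120,  124,  128,  132,  136,  140,  144,
        148,  152,  156,  160,  164,  168]))
```

Depth heights agree with the text: pin top 63, knob 82, board top 86. From these the fixture is at (498.7, 136.2) with its x axis along (−0.2306, −0.973), the opening is about 51 mm, and the board sits at y_f ≈ −13. Now I'll grip the knob.

Emit:
step_arm([
  {"tx":-0.41,"ty":-0.93,"tz":0,"ax":0,"ay":0,"az":-0.022},
  {"tx":-0.41,"ty":-0.92,"tz":0.5,"ax":0,"ay":0,"az":0},
  {"tx":0,"ty":0,"tz":1,"ax":0,"ay":0,"az":0},
  {"tx":0,"ty":0,"tz":1,"ax":0,"ay":0,"az":0},
  {"tx":0,"ty":0,"tz":1,"ax":0,"ay":0,"az":0},
])

```text
clock: 3.25
eef_pos: [489.9, 105.4, 168.1]
tcp_rot: [3.141, -0.0, 2.912]
contact_force: [-0.3, -0.5, -0.1]
opening: 0.361
grasp_force: 0.0
```

Emit:
step_arm([
  {"tx":0,"ty":0,"tz":1,"ax":0,"ay":0,"az":0},
  {"tx":0,"ty":0,"tz":1,"ax":0,"ay":0,"az":0},
  {"tx":0,"ty":0,"tz":0.6,"ax":0,"ay":0,"az":0},
  {"tx":0,"ty":0,"tz":0,"ax":0,"ay":0,"az":0},
])

```text
clock: 3.75
eef_pos: [489.6, 104.8, 103.1]
tcp_rot: [-3.141, -0.002, 2.912]
contact_force: [0.7, -0.8, 0.5]
opening: 0.364
grasp_force: 0.0
```

```bash
cat >> h.py <<'E'
ex=np.array([-.2306,-.973]); ey=np.array([.973,-.2306]); O=np.array([498.7,136.2])
def fx(p): q=np.array(p)[:2]-O; return np.round([q@ex,q@ey],1)
E
python3 - <<'E'
from h import *
s=r.sense(); print(fx(s['eef_pos']),s['eef_pos'],s['tcp_rot'])
p,d,i=look('wrist')
P=np.array([at(i,a,b,d[b,a]) for a in range(100,450,1) for b in range(0,384,1)])
F=np.c_[(P[:,:2]-O)@ex,(P[:,:2]-O)@ey,P[:,2]]
k=F[(F[:,2]>79)&(F[:,2]<90)&(abs(F[:,1])<60)]
print(np.histogram(k[:,0],bins=np.arange(0,120,4)))
E
```

```text
[32.6 -1.6] [489.63377016 104.84589608 103.07083279] [-3.14083762e+00 -1.82031709e-03  2.91206652e+00]
(array([   0,   36,   35,   74,  136,   18,  199,  313,  292,  259,   95,
          0,  169,   59,   38,   20,    0,    0, 1263, 1360, 1380, 1313,
       1321, 1258,  853,  379,   54,    0,    0]), array([  0,   4,   8,  12,  16,  20,  24,  28,  32,  36,  40,  44,  48,
        52,  56,  60,  64,  68,  72,  76,  80,  84,  88,  92,  96, 100,
       104, 108, 112, 116]))
```

Knob is centred between the fingers and the board is clear, so I'll descend and grip.

Emit:
step_arm([
  {"tx":-0.06,"ty":0,"tz":0.5,"ax":0,"ay":0,"az":0},
  {"tx":0,"ty":0,"tz":0.4,"ax":0,"ay":0,"az":0},
  {"tx":0,"ty":0,"tz":0,"ax":0,"ay":0,"az":0},
])

```text
clock: 4.18
eef_pos: [491.4, 103.9, 80.5]
tcp_rot: [-3.141, -0.001, 2.911]
contact_force: [0.3, 0.2, 0.5]
opening: 0.356
grasp_force: 0.0
```

Emit:
step_arm([
  {"tx":0,"ty":0,"tz":0,"ax":0,"ay":0,"az":0},
  {"tx":0,"ty":0,"tz":0,"ax":0,"ay":0,"az":0},
  {"tx":0,"ty":0,"tz":0,"ax":0,"ay":0,"az":0},
], gripper=0, newtons=40)

```text
clock: 4.55
eef_pos: [491.7, 104.0, 81.2]
tcp_rot: [-3.141, -0.0, 2.911]
contact_force: [0.1, -0.1, -4.2]
opening: 0.24
grasp_force: 39.2
```

Emit:
step_arm([
  {"tx":0,"ty":0.4,"tz":0,"ax":0,"ay":0,"az":0},
  {"tx":0,"ty":0.6,"tz":0,"ax":0,"ay":0,"az":0},
  {"tx":0,"ty":0.6,"tz":0,"ax":0,"ay":0,"az":0},
  {"tx":0,"ty":0.6,"tz":0,"ax":0,"ay":0,"az":0},
  {"tx":0,"ty":0.24,"tz":0,"ax":0,"ay":0,"az":0},
])

```text
clock: 5.18
eef_pos: [506.1, 164.8, 81.2]
tcp_rot: [3.141, 0.0, 2.912]
contact_force: [-0.7, -2.5, -3.3]
opening: 0.237
grasp_force: 39.8
```

Emit:
step_arm([
  {"tx":0,"ty":0,"tz":0,"ax":0,"ay":0,"az":0},
  {"tx":0,"ty":0,"tz":0,"ax":0,"ay":0,"az":0},
], gripper=0.36)

```text
clock: 5.42
eef_pos: [506.2, 163.6, 81.6]
tcp_rot: [3.141, 0.001, 2.911]
contact_force: [-0.3, 0.1, -0.2]
opening: 0.364
grasp_force: 0.0
```

Emit:
step_arm([
  {"tx":0,"ty":0,"tz":-1,"ax":0,"ay":0,"az":0},
  {"tx":0,"ty":0,"tz":-1,"ax":0,"ay":0,"az":0},
  {"tx":0,"ty":0,"tz":-1,"ax":0,"ay":0,"az":0},
  {"tx":0,"ty":0,"tz":-1,"ax":0,"ay":0,"az":0},
  {"tx":0,"ty":0,"tz":0,"ax":0,"ay":0,"az":0},
])

```text
clock: 6.05
eef_pos: [507.2, 163.6, 183.3]
tcp_rot: [3.139, 0.004, 2.911]
contact_force: [0.3, 0.4, -0.9]
opening: 0.364
grasp_force: 0.0
```

```bash
cat >> h.py <<'E'
def cloud(name='wrist',save=None):
    p,d,i=look(name,save)
    v,u=np.nonzero(d>0); K=np.array(i['intrinsics'])
    xy=cv2.undistortPoints(np.stack([u,v],1)[:,None].astype(float),K,np.array([i['k1'],0,0,0.]))[:,0]
    M=np.array(i['cam_to_world']); dd=d[v,u][:,None]
    P=M[:3,3]+(np.c_[xy[:,0],-xy[:,1],-np.ones(len(xy))]*dd)@M[:3,:3].T
    return np.c_[(P[:,:2]-O)@ex,(P[:,:2]-O)@ey,P[:,2]],p[v,u].astype(int)
E
python3 - <<'E'
from h import *
s=r.sense(); print(fx(s['eef_pos']),s['eef_pos'],s['tcp_rot'])
F,c=cloud('wrist','w3.png')
def box(zl,zh,xl=-170,xh=170,yl=-75,yh=75):
    k=F[(F[:,2]>zl)&(F[:,2]<zh)&(F[:,0]>xl)&(F[:,0]<xh)&(F[:,1]>yl)&(F[:,1]<yh)]
    return len(k),np.percentile(k,[1,50,99],axis=0).round(1).tolist()
print('board top',box(84,89,60,125)); print('jaw top',box(47,53,-60,60)); print('fixed',box(47,53,98,170));print('knob',box(80,87,-60,30))
k=F[(F[:,2]>84)&(F[:,2]<90)&(F[:,0]>60)&(F[:,0]<125)]
print(cv2.minAreaRect(k[:,:2].astype(np.float32)))
E
```

```text
[-28.6   2. ] [507.2115311  163.55150212 183.34385419] [3.13925929 0.00373925 2.91076187]
board top (7425, [[74.1, -72.2, 84.3], [89.3, -20.5, 85.8], [105.4, 44.8, 87.4]])
jaw top (5707, [[-44.9, -53.6, 47.4], [-24.0, -12.2, 50.0], [-5.8, 53.2, 52.2]])
fixed (2701, [[127.3, -53.5, 48.1], [136.8, -4.8, 50.0], [146.7, 53.0, 52.2]])
knob (550, [[-38.4, -8.5, 80.2], [-29.3, -0.5, 82.5], [-20.2, 8.9, 84.2]])
((90.15841674804688, -13.09405517578125), (120.50917053222656, 33.6832160949707), 89.82169342041016)
```

Jaw is back: opening about 113 mm, with the board untouched at x_f ≈ 90, y_f ≈ −13. I'll grip the board's top edge and tilt it 38° about its lower edge, which clears the knob. Opening the fingers will then lower it further.

Emit:
step_arm([
  {"tx":0.12,"ty":-0.95,"tz":0,"ax":0,"ay":0,"az":0},
  {"tx":0.12,"ty":-0.95,"tz":0,"ax":0,"ay":0,"az":0},
  {"tx":0.12,"ty":-0.95,"tz":0,"ax":0,"ay":0,"az":0},
  {"tx":0.12,"ty":-0.95,"tz":0,"ax":0,"ay":0,"az":0},
  {"tx":0.12,"ty":-0.95,"tz":0,"ax":0,"ay":0,"az":0},
], gripper=0.62)

```text
clock: 6.72
eef_pos: [462.3, 49.5, 180.2]
tcp_rot: [-3.141, -0.002, 2.911]
contact_force: [0.8, 0.2, 0.3]
opening: 0.621
grasp_force: 0.0
```

Emit:
step_arm([
  {"tx":0,"ty":0,"tz":0.8,"ax":0,"ay":0,"az":0},
  {"tx":0,"ty":0,"tz":0.8,"ax":0,"ay":0,"az":0},
  {"tx":0,"ty":0,"tz":0.6,"ax":0,"ay":0,"az":0},
  {"tx":0,"ty":0,"tz":0,"ax":0,"ay":0,"az":0},
])

```text
clock: 7.22
eef_pos: [462.7, 50.7, 124.9]
tcp_rot: [-3.14, -0.003, 2.911]
contact_force: [0.0, -0.1, 0.5]
opening: 0.623
grasp_force: 0.0
```

```bash
python3 - <<'E'
from h import *
s=r.sense(); print(fx(s['eef_pos']),s['eef_pos'],s['tcp_rot'],s['opening'])
F,c=cloud('wrist','w4.png')
k=F[(F[:,2]>83)&(F[:,2]<90)&(F[:,0]>60)&(F[:,0]<125)&(F[:,1]<60)&(F[:,1]>-80)]
print(np.percentile(k,[1,50,99],axis=0))
E
```

```text
[ 91.5 -15.3] [462.70139526  50.70223408 124.92788371] [-3.14043724e+00 -3.09517006e-03  2.91107027e+00] 0.6227583797027366
[[ 74.50251419 -72.69038155  84.29640107]
 [ 90.10726176 -23.97732808  85.83098679]
 [105.74215389  43.95373599  87.21132928]]
```

Emit:
step_arm([
  {"tx":-0.04,"ty":0.05,"tz":0.6,"ax":0,"ay":0,"az":0},
  {"tx":0,"ty":0,"tz":0.6,"ax":0,"ay":0,"az":0},
  {"tx":0,"ty":0,"tz":0.44,"ax":0,"ay":0,"az":0},
  {"tx":0,"ty":0,"tz":0,"ax":0,"ay":0,"az":0},
])

```text
clock: 7.78
eef_pos: [464.6, 52.2, 84.2]
tcp_rot: [-3.141, -0.002, 2.911]
contact_force: [0.3, -0.4, 0.8]
opening: 0.622
grasp_force: 0.0
```

Emit:
step_arm([
  {"tx":0,"ty":0,"tz":0,"ax":0,"ay":0,"az":0},
  {"tx":0,"ty":0,"tz":0,"ax":0,"ay":0,"az":0},
  {"tx":0,"ty":0,"tz":0,"ax":0,"ay":0,"az":0},
  {"tx":0,"ty":0,"tz":0,"ax":0,"ay":0,"az":0},
], gripper=0.2, newtons=40)

```text
clock: 8.28
eef_pos: [465.6, 52.3, 85.6]
tcp_rot: [3.141, 0.001, 2.911]
contact_force: [-0.4, -0.3, 2.7]
opening: 0.367
grasp_force: 40.2
```

Gripped (0.367 × 85 ≈ 31 mm, as expected). I'll lift 3 mm and make the first two tilt rows.

Emit:
step_arm([
  {"tx":0,"ty":0.08,"tz":-0.16,"ax":0,"ay":0,"az":0},
  {"tx":0,"ty":0.32,"tz":-0.06,"ax":0.084,"ay":0,"az":0},
  {"tx":0,"ty":0.32,"tz":-0.06,"ax":0.084,"ay":0,"az":0},
  {"tx":0,"ty":0,"tz":0,"ax":0,"ay":0,"az":0},
])

```text
clock: 8.78
eef_pos: [470.3, 71.9, 91.1]
tcp_rot: [-2.878, 0.0, 2.915]
contact_force: [-0.5, 0.3, -2.9]
opening: 0.365
grasp_force: 40.6
```

```bash
python3 - <<'E'
from h import *
s=r.sense(); print(fx(s['eef_pos']),s['eef_pos'],s['tcp_rot'],s['opening'],s['contact_force'],s['qpos'])
from scipy.spatial.transform import Rotation as Ro
z=Ro.from_euler('xyz',s['tcp_rot']).as_matrix()[:,2]; print(z,np.degrees(np.arccos(-z[2])))
E
```

```text
[ 69.2 -12.8] [470.25214404  71.86518596  91.05717357] [-2.87793589e+00  4.14686813e-04  2.91499874e+00] 0.3649119571541849 [-0.54061739  0.29921585 -2.86947898] [ 0.29966803  0.42625987  2.0071222  -0.30076914  0.8653762  -0.83064095]
[-0.05815908 -0.25404065 -0.96544335] 15.106438095352827
```

Emit:
step_arm([
  {"tx":0,"ty":0.32,"tz":-0.06,"ax":0.084,"ay":0,"az":0},
  {"tx":0,"ty":0.32,"tz":-0.06,"ax":0.084,"ay":0,"az":0},
  {"tx":0,"ty":0.32,"tz":-0.06,"ax":0.084,"ay":0,"az":0},
  {"tx":0,"ty":0,"tz":0,"ax":0,"ay":0,"az":0},
])

```text
clock: 9.28
eef_pos: [474.4, 93.8, 84.6]
tcp_rot: [-2.483, -0.004, 2.913]
contact_force: [0.2, 0.2, -2.0]
opening: 0.367
grasp_force: 42.0
```

```bash
python3 - <<'E'
from h import *
s=r.sense(); print(fx(s['eef_pos']),s['eef_pos'],s['tcp_rot'],s['opening'],s['contact_force'],s['qpos'])
look('scene','s5.png'); p,d,i=look('scene'); cv2.imwrite('pics/s5.png',cv2.resize(p[160:270,150:310],None,fx=5,fy=5,interpolation=cv2.INTER_CUBIC)[:,:,::-1])
E
```

```text
[ 46.8 -13.8] [474.43422067  93.82085879  84.64250843] [-2.48291441 -0.00372507  2.91297079] 0.36666853381742126 [ 0.18103878  0.18304104 -1.95180664] [ 0.49634532  0.6149949   1.85035359 -0.51123759  1.2010673  -0.53000687]
```

View pics/s5.png

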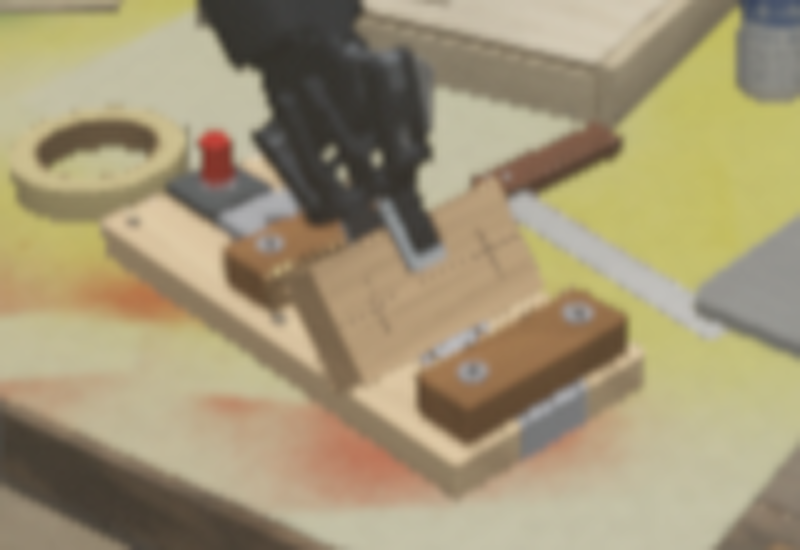

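The scene crop shows the board held at about 38°, with crosses facing up and the jaw, pin and bystanders clear. I'll lower it 2 mm onto its edge and open the fingers part way so it leans down onto the lower finger.

Emit:
step_arm([
  {"tx":0,"ty":0.05,"tz":0.063,"ax":0,"ay":0,"az":0},
  {"tx":0,"ty":0,"tz":0,"ax":0,"ay":0,"az":0},
])

```text
clock: 9.62
eef_pos: [474.8, 92.3, 84.6]
tcp_rot: [-2.483, 0.0, 2.91]
contact_force: [0.5, 0.7, -2.2]
opening: 0.368
grasp_force: 42.0
```

Emit:
step_arm([
  {"tx":0,"ty":0,"tz":0,"ax":0,"ay":0,"az":0},
  {"tx":0,"ty":0,"tz":0,"ax":0,"ay":0,"az":0},
], gripper=0.5)

```text
clock: 9.88
eef_pos: [475.0, 92.6, 84.8]
tcp_rot: [-2.482, 0.0, 2.911]
contact_force: [-0.4, -2.8, 5.7]
opening: 0.498
grasp_force: 0.1
```

Emit:
step_arm([
  {"tx":0,"ty":0,"tz":0,"ax":0,"ay":0,"az":0},
  {"tx":0,"ty":0,"tz":0,"ax":0,"ay":0,"az":0},
  {"tx":0,"ty":0,"tz":0,"ax":0,"ay":0,"az":0},
], gripper=0.78)

```text
clock: 10.25
eef_pos: [471.5, 91.3, 83.8]
tcp_rot: [-2.477, -0.006, 2.909]
contact_force: [-13.0, -2.8, 0.5]
opening: 0.779
grasp_force: 0.2
```

```bash
python3 - <<'E'
from h import *
s=r.sense(); print(fx(s['eef_pos']),s['opening'],s['contact_force'])
p,d,i=look('scene'); cv2.imwrite('pics/s6.png',cv2.resize(p[160:270,150:310],None,fx=5,fy=5,interpolation=cv2.INTER_CUBIC)[:,:,::-1])
E
```

```text
[ 49.9 -16.1] 0.7790724614858587 [-12.98888973  -2.77646708   0.53965633]
```

View pics/s6.png

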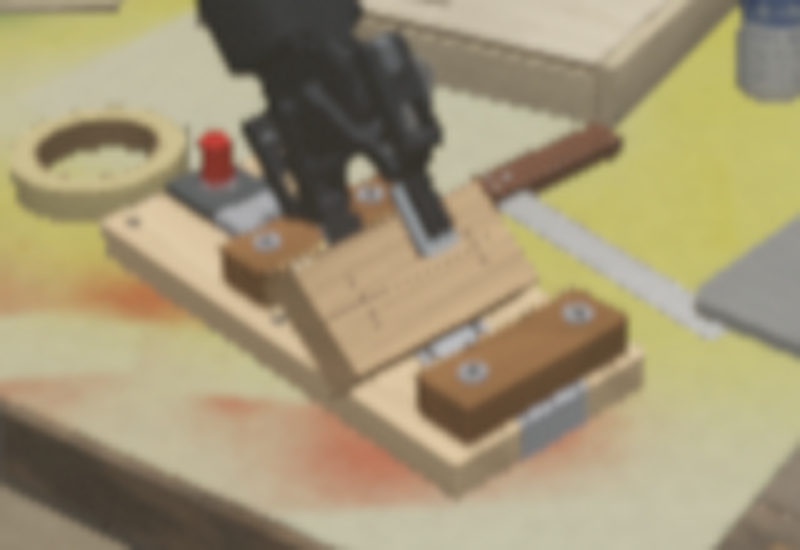

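The board now leans at roughly 45–50° on the lower finger. A sideways force of about 13 N suggests the opened finger is grazing the knob. I'll shift away in −y_f, then withdraw along the finger.

Emit:
step_arm([
  {"tx":0.3,"ty":-0.05,"tz":-0.05,"ax":0,"ay":0,"az":0},
  {"tx":0.35,"ty":0,"tz":0,"ax":0,"ay":0,"az":0},
  {"tx":0,"ty":0,"tz":0,"ax":0,"ay":0,"az":0},
])

```text
clock: 10.68
eef_pos: [458.7, 97.0, 86.0]
tcp_rot: [-2.482, 0.0, 2.912]
contact_force: [0.8, 0.5, -0.6]
opening: 0.78
grasp_force: 0.2
```

Emit:
step_arm([
  {"tx":0,"ty":0,"tz":-0.4,"ax":0,"ay":0,"az":0},
  {"tx":0,"ty":0,"tz":-0.5,"ax":0,"ay":0,"az":0},
  {"tx":0,"ty":0,"tz":-0.5,"ax":0,"ay":0,"az":0},
  {"tx":0,"ty":0,"tz":-0.7,"ax":0,"ay":0,"az":0},
  {"tx":0,"ty":0,"tz":0,"ax":0,"ay":0,"az":0},
])

```text
clock: 11.3
eef_pos: [467.5, 129.1, 128.5]
tcp_rot: [-2.484, 0.002, 2.912]
contact_force: [-0.8, -0.1, 0.3]
opening: 0.781
grasp_force: 0.0
```

```bash
python3 - <<'E'
from h import *
s=r.sense(); print(fx(s['eef_pos']),s['eef_pos'],s['opening'],s['contact_force'])
F,c=cloud('scene')
k=F[(F[:,2]>27)&(F[:,2]<95)&(F[:,0]>0)&(F[:,0]<112)&(abs(F[:,1])<80)]
H,xe,ze=np.histogram2d(k[:,0],k[:,2],bins=[np.arange(-4,120,8),np.arange(24,100,6)]); print(H.T[::-1].astype(int)); print(xe)
E
```

```text
[ 14.1 -28.8] [467.4539876  129.12518616 128.53954912] 0.7811602253607342 [-0.80594358 -0.08202052  0.30246287]
[[ 0  0  0  0  0  0  0  0  0  0  0  0  0  0  0]
 [ 0  0  0  0  0  0  0  0  0  0  0  0  0  0  0]
 [ 0  0  0  0  0  0  0  0  0  0  0  0  0  0  0]
 [ 0  0  0  0  0  0  0  0  0  0  0  0  0  0  0]
 [ 0  0  0  0  0  0  0  0  0  0  0  0  0  0  0]
 [ 0  0  0  0  0  0  0  0  0  0  0  0  0  0  0]
 [ 0 20 70 75 67 76 78 74 84 38  0  0  0  0  0]
 [ 0  6 12 12 16 12 10 10 14 82  0  0  0  0 19]
 [ 0  1  2  3  4  2  4  2  8 74  0  0  0  6 14]
 [ 0  0  3  4  4  5  6  4  3 67  0  0  0  0  2]
 [ 0  2  2  5  4  5  3  4  7 72  0  0  0  0  2]
 [ 0  1  2  2  2  1  2  1  1 39  0  0  0  0  1]]
[ -4   4  12  20  28  36  44  52  60  68  76  84  92 100 108 116]
```

The board is flat, top in the 54–60 mm band, lying from about x_f 8 to 70. I'll bring the tool upright, go over the knob and check.

Emit:
step_arm([
  {"tx":0,"ty":0,"tz":-0.6,"ax":-0.105,"ay":0,"az":0},
  {"tx":0,"ty":0,"tz":0,"ax":-0.105,"ay":0,"az":0},
  {"tx":0,"ty":0,"tz":0,"ax":-0.105,"ay":0,"az":0},
  {"tx":0,"ty":0,"tz":0,"ax":-0.105,"ay":0,"az":0},
  {"tx":0,"ty":0,"tz":0,"ax":0,"ay":0,"az":0},
], gripper=0.38)

```text
clock: 11.98
eef_pos: [467.6, 134.8, 139.3]
tcp_rot: [-3.141, -0.001, 2.907]
contact_force: [-0.4, -0.5, 0.2]
opening: 0.378
grasp_force: 0.0
```

Emit:
step_arm([
  {"tx":-0.55,"ty":0.7,"tz":0,"ax":0,"ay":0,"az":0},
  {"tx":-0.6,"ty":0.65,"tz":0,"ax":0,"ay":0,"az":0},
  {"tx":0,"ty":0,"tz":0,"ax":0,"ay":0,"az":0},
])

```text
clock: 12.35
eef_pos: [505.1, 164.0, 138.8]
tcp_rot: [-3.139, 0.0, 2.912]
contact_force: [-0.2, 0.0, 0.4]
opening: 0.381
grasp_force: 0.0
```

```bash
cat >> h.py <<'E'
def rep(save=None):
    s=r.sense(); print(fx(s['eef_pos']),s['eef_pos'].round(1),s['tcp_rot'].round(3),s['opening'])
    F,c=cloud('wrist',save)
    def box(n,zl,zh,xl,xh,yl=-80,yh=80):
        k=F[(F[:,2]>zl)&(F[:,2]<zh)&(F[:,0]>xl)&(F[:,0]<xh)&(F[:,1]>yl)&(F[:,1]<yh)]
        if len(k): print(n,len(k),np.percentile(k,[1,50,99],axis=0).round(1).tolist())
    return F,c,box
E
python3 - <<'E'
from h import *
F,c,box=rep('w7.png')
box('board',54.2,59,-3,106); box('knob',80,87,-60,30,-14,14); box('jaw',47,52,-60,20); box('fixed',47,52,104,160)
E
```

```text
[-28.6  -0.2] [505.1 164.  138.8] [-3.139  0.     2.912] 0.3811756243176333
board 16246 [[9.3, -72.5, 54.5], [39.6, -22.6, 55.9], [69.7, 43.9, 57.3]]
knob 795 [[-41.4, -8.7, 80.1], [-32.3, -0.7, 82.5], [-23.6, 8.6, 84.0]]
jaw 7800 [[-48.0, -54.5, 47.3], [-26.1, -14.8, 49.9], [9.0, 52.7, 51.8]]
fixed 7082 [[107.3, -53.2, 47.3], [123.4, -0.9, 49.8], [145.1, 52.9, 51.7]]
```

Fixed jaw face reads 107.5 mm, as it should, the board is flat and the knob is at x_f −32.5 (fully back). I'll grip it and push home.

Emit:
step_arm([
  {"tx":0,"ty":0.15,"tz":0.8,"ax":0,"ay":0,"az":0},
  {"tx":0,"ty":0,"tz":0.8,"ax":0,"ay":0,"az":0},
  {"tx":0,"ty":0,"tz":0.7,"ax":0,"ay":0,"az":0},
  {"tx":0,"ty":0,"tz":0,"ax":0,"ay":0,"az":0},
])

```text
clock: 12.9
eef_pos: [503.6, 166.3, 80.3]
tcp_rot: [-3.139, -0.003, 2.911]
contact_force: [-0.2, 0.0, -1.0]
opening: 0.372
grasp_force: 0.0
```

Emit:
step_arm([
  {"tx":0,"ty":0,"tz":0,"ax":0,"ay":0,"az":0},
  {"tx":0,"ty":0,"tz":0,"ax":0,"ay":0,"az":0},
  {"tx":0,"ty":0,"tz":0,"ax":0,"ay":0,"az":0},
], gripper=0, newtons=60)

```text
clock: 13.28
eef_pos: [504.8, 166.7, 81.9]
tcp_rot: [-3.141, -0.0, 2.911]
contact_force: [-1.0, 1.4, -2.6]
opening: 0.23
grasp_force: 59.0
```

Emit:
step_arm([
  {"tx":0,"ty":-0.4,"tz":0,"ax":0,"ay":0,"az":0},
  {"tx":0,"ty":-0.4,"tz":0,"ax":0,"ay":0,"az":0},
  {"tx":0,"ty":-0.4,"tz":0,"ax":0,"ay":0,"az":0},
  {"tx":0,"ty":-0.4,"tz":0,"ax":0,"ay":0,"az":0},
  {"tx":0,"ty":0,"tz":0,"ax":0,"ay":0,"az":0},
])

```text
clock: 13.9
eef_pos: [495.3, 126.7, 81.9]
tcp_rot: [-3.141, -0.001, 2.911]
contact_force: [-3.1, -0.8, 0.9]
opening: 0.237
grasp_force: 59.7
```

```bash
python3 - <<'E'
from h import *
F,c,box=rep('w8.png')
box('board',54.2,59,-3,112); box('fixed',47,52,108,160)
E
```

```text
[10.  -1.1] [495.3 126.7  81.9] [-3.141e+00 -1.000e-03  2.911e+00] 0.23658240341383616
board 24421 [[35.4, -72.9, 54.5], [66.2, -32.9, 55.9], [95.9, 26.3, 57.3]]
fixed 10492 [[108.3, -53.2, 47.5], [122.9, -0.6, 49.8], [145.0, 52.2, 51.7]]
```

Emit:
step_arm([
  {"tx":0,"ty":-0.2,"tz":0,"ax":0,"ay":0,"az":0},
  {"tx":0,"ty":-0.2,"tz":0,"ax":0,"ay":0,"az":0},
  {"tx":0,"ty":0,"tz":0,"ax":0,"ay":0,"az":0},
])

```text
clock: 14.32
eef_pos: [493.3, 118.0, 81.9]
tcp_rot: [-3.141, -0.001, 2.911]
contact_force: [-5.6, 1.4, 2.4]
opening: 0.233
grasp_force: 59.9
```

Emit:
step_arm([
  {"tx":0,"ty":-0.06,"tz":0,"ax":0,"ay":0,"az":0},
  {"tx":0,"ty":0,"tz":0,"ax":0,"ay":0,"az":0},
])

```text
clock: 14.58
eef_pos: [493.0, 116.9, 81.9]
tcp_rot: [3.141, -0.001, 2.911]
contact_force: [-5.8, 3.7, 1.7]
opening: 0.23
grasp_force: 59.8
```

Emit:
step_arm([
  {"tx":0.02,"ty":-0.06,"tz":0,"ax":0,"ay":0,"az":0},
  {"tx":0,"ty":0,"tz":0,"ax":0,"ay":0,"az":0},
])

```text
clock: 14.82
eef_pos: [492.8, 116.0, 81.9]
tcp_rot: [3.141, 0.0, 2.911]
contact_force: [-2.8, 5.2, -1.2]
opening: 0.232
grasp_force: 59.5
```

Emit:
step_arm([
  {"tx":0.02,"ty":-0.04,"tz":0,"ax":0,"ay":0,"az":0},
  {"tx":0,"ty":0,"tz":0,"ax":0,"ay":0,"az":0},
])

```text
clock: 15.08
eef_pos: [492.7, 115.9, 81.9]
tcp_rot: [3.139, 0.001, 2.911]
contact_force: [-1.0, 11.1, -5.2]
opening: 0.227
grasp_force: 59.1
```

Emit:
step_arm([
  {"tx":0,"ty":-0.04,"tz":0,"ax":0,"ay":0,"az":0},
  {"tx":0,"ty":0,"tz":0,"ax":0,"ay":0,"az":0},
  {"tx":0,"ty":0,"tz":0,"ax":0,"ay":0,"az":0},
])

```text
clock: 15.45
eef_pos: [492.7, 115.8, 81.9]
tcp_rot: [3.138, 0.002, 2.91]
contact_force: [-0.3, 17.4, -6.4]
opening: 0.23
grasp_force: 59.2
```

```bash
python3 - <<'E'
from h import *
F,c,box=rep('w9.png')
box('board',54.2,59,-3,125); box('fixed',47,52,109,160); box('jaw',47,52,-60,45)
E
```

```text
[21.2 -1.1] [492.7 115.8  81.9] [3.138e+00 2.000e-03 2.910e+00] 0.23029510574026626
board 24472 [[45.9, -72.9, 54.5], [76.7, -33.1, 55.9], [106.4, 25.8, 57.3]]
fixed 11365 [[111.3, -53.6, 48.1], [127.4, -7.9, 49.8], [145.8, 51.7, 51.7]]
jaw 9419 [[6.2, -53.9, 47.5], [24.8, -26.4, 50.0], [44.5, 52.5, 51.8]]
```

The jaw has stalled at 17 N with the board at x_f 46–108, so it is home against both jaws. I'll release, rise, turn 90° so the fingers close along y_f, and go over the pin.

Emit:
step_arm([
  {"tx":0,"ty":0,"tz":0,"ax":0,"ay":0,"az":0},
  {"tx":0,"ty":0,"tz":0,"ax":0,"ay":0,"az":0},
  {"tx":0,"ty":0,"tz":-0.4,"ax":0,"ay":0,"az":0},
  {"tx":0,"ty":0,"tz":-1,"ax":0,"ay":0,"az":0},
  {"tx":0,"ty":0,"tz":-1,"ax":0,"ay":0,"az":0},
], gripper=0.36)

```text
clock: 16.12
eef_pos: [491.8, 113.2, 143.1]
tcp_rot: [-3.142, 0.001, 2.911]
contact_force: [0.7, 0.2, 0.1]
opening: 0.357
grasp_force: 0.0
```

Emit:
step_arm([
  {"tx":0,"ty":0,"tz":-1,"ax":0,"ay":0,"az":0.111},
  {"tx":0,"ty":0,"tz":0,"ax":0,"ay":0,"az":0.111},
  {"tx":0,"ty":0,"tz":0,"ax":0,"ay":0,"az":0.111},
  {"tx":0,"ty":0,"tz":0,"ax":0,"ay":0,"az":0.111},
  {"tx":0,"ty":0,"tz":0,"ax":0,"ay":0,"az":0.111},
])

```text
clock: 16.75
eef_pos: [491.9, 113.2, 167.6]
tcp_rot: [3.141, 0.0, 2.034]
contact_force: [-1.0, 0.3, -0.1]
opening: 0.358
grasp_force: 0.0
```

Emit:
step_arm([
  {"tx":0,"ty":0,"tz":0,"ax":0,"ay":0,"az":0.111},
  {"tx":0,"ty":0,"tz":0,"ax":0,"ay":0,"az":0.111},
  {"tx":0,"ty":0,"tz":0,"ax":0,"ay":0,"az":0.111},
  {"tx":0,"ty":0,"tz":0,"ax":0,"ay":0,"az":0.111},
  {"tx":0,"ty":0,"tz":0,"ax":0,"ay":0,"az":0},
])

```text
clock: 17.38
eef_pos: [491.9, 113.3, 167.5]
tcp_rot: [3.141, -0.0, 1.343]
contact_force: [-0.6, 0.2, 0.0]
opening: 0.359
grasp_force: 0.0
```

```bash
python3 - <<'E'
from h import *
print(r.sense()['qpos'].round(2))
F,c,box=rep('w10.png')
box('board',54.2,59,30,125); box('knob',80,87,-20,60,-14,14); box('jaw',47,52,-40,45); box('tongue',30,35,-100,3,-26,26); box('stop',29,35,-150,-95,-26,26);box('pintop',58,66,-150,-100)
E
```

```text
[ 0.22  0.28  1.97 -0.    0.89  0.45]
[23.9 -1.4] [491.9 113.3 167.5] [ 3.141 -0.     1.343] 0.35943402002820707
board 7310 [[45.8, -72.0, 54.5], [66.4, -10.9, 55.9], [106.0, 44.2, 57.4]]
knob 638 [[12.6, -8.0, 80.2], [20.6, 0.5, 82.6], [29.8, 9.6, 84.4]]
jaw 6113 [[5.9, -52.9, 47.4], [22.3, -0.6, 50.0], [44.6, 54.1, 51.8]]
tongue 3464 [[-44.1, -21.1, 30.4], [-22.0, 0.4, 31.9], [2.7, 22.2, 33.7]]
stop 1024 [[-111.0, -20.8, 29.5], [-105.9, 0.6, 31.8], [-101.0, 21.9, 33.6]]
```

View pics/w10.png

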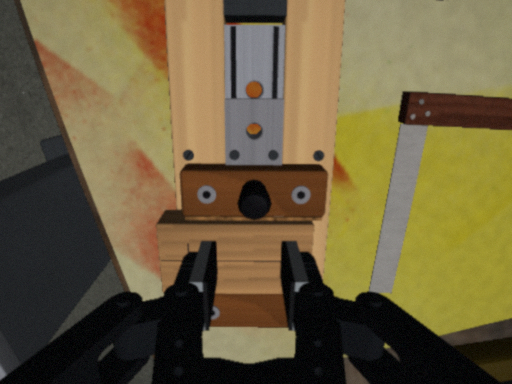

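The view shows the jaw home on the flat board, the tongue hole at (254,129) and the next rail hole at (254,90). I'll move over the pin, re-measuring the tongue hole from a second place.

Emit:
step_arm([
  {"tx":0.98,"ty":0.02,"tz":0,"ax":0,"ay":0,"az":0},
  {"tx":0.98,"ty":0.02,"tz":0,"ax":0,"ay":0,"az":0},
  {"tx":0.98,"ty":0.02,"tz":0,"ax":0,"ay":0,"az":0},
  {"tx":0,"ty":0,"tz":0,"ax":0,"ay":0,"az":0},
])

```text
clock: 17.92
eef_pos: [510.1, 185.7, 167.0]
tcp_rot: [3.141, -0.0, 1.347]
contact_force: [-0.4, -0.2, -0.7]
opening: 0.36
grasp_force: 0.0
```

```bash
cat >> h.py <<'E'
def hole(near, z=32, save=None, R=14):
    """rectify wrist picture onto plane z around fixture point, return warm/dark blob centre"""
    p,d,i=look('wrist',save); M=np.array(i['cam_to_world']); K=np.array(i['intrinsics'])
    g=np.arange(-R,R+.01,.25); X,Y=np.meshgrid(near[0]+g,near[1]+g)
    W=np.c_[(O+X.reshape(-1,1)*ex+Y.reshape(-1,1)*ey),np.full(X.size,z)]
    C=(W-M[:3,3])@M[:3,:3]; x=C[:,0]/-C[:,2]; y=-C[:,1]/-C[:,2]; f=1+i['k1']*(x*x+y*y)
    u=(K[0,0]*x*f+K[0,2]).reshape(X.shape).astype(np.float32); v=(K[1,1]*y*f+K[1,2]).reshape(X.shape).astype(np.float32)
    q=cv2.remap(p,u,v,cv2.INTER_LINEAR).astype(int)
    return q,X,Y,u,v
def warm(near,z,save=None):
    q,X,Y,u,v=hole(near,z,save)
    base=np.median(q.reshape(-1,3),0); m=(np.abs(q-base).sum(2)>60).astype(np.uint8)
    n,l,s,c=cv2.connectedComponentsWithStats(m); k=1+s[1:,4].argmax() 
    (a,b),rad=cv2.minEnclosingCircle(np.argwhere(l==k)[:,::-1].astype(np.float32))
    g=np.array([X[0,0]+a*.25,Y[0,0]+b*.25]); return g.round(2),rad*.25,s[k,4]/16
E
python3 - <<'E'
from h import *
F,c,box=rep('w11.png')
box('pintop',58,66,-150,-100); box('knob',80,87,-20,60,-14,14)
m=(c[:,0]>130)&(c[:,1]<60)&(c[:,2]<60)&(F[:,2]>58)&(F[:,0]<-95)&(F[:,0]>-150); k=F[m]
if len(k): print('red',(k.min(0)+k.max(0))/2,np.ptp(k,0),len(k))
print('tongue',warm((-20.5,0),32,'w11b.png'))
E
```

```text
[-50.8  -0.3] [510.1 185.7 167. ] [ 3.141 -0.     1.347] 0.3595465890403707
pintop 799 [[-133.9, -9.5, 59.5], [-124.6, 0.3, 62.6], [-115.1, 9.9, 64.4]]
knob 484 [[11.6, -8.2, 80.1], [19.9, 0.6, 82.6], [29.9, 9.5, 83.9]]
red [-124.51404822    0.7682105    62.69664462] [17.58942914 18.04417351  4.28784842] 669
tongue (array([-20.75,   0.66]), 6.8107428550720215, np.float64(137.3125))
```

Pin at (−124.5, 0.6) and tongue hole at (−20.75, 0.66) are 103.8 mm apart against a nominal 104. Next I'll go down on the pin.

Emit:
step_arm([
  {"tx":0.98,"ty":0.02,"tz":0,"ax":0,"ay":0,"az":0},
  {"tx":0.98,"ty":0.02,"tz":0,"ax":0,"ay":0,"az":0},
  {"tx":0.98,"ty":0,"tz":0.5,"ax":0,"ay":0,"az":0},
  {"tx":0,"ty":0,"tz":1,"ax":0,"ay":0,"az":0},
  {"tx":0,"ty":0,"tz":1,"ax":0,"ay":0,"az":0},
], gripper=0.45)

```text
clock: 18.65
eef_pos: [527.2, 257.6, 102.6]
tcp_rot: [-3.141, 0.0, 1.344]
contact_force: [1.0, -0.2, 0.2]
opening: 0.448
grasp_force: 0.0
```

Emit:
step_arm([
  {"tx":0,"ty":0,"tz":0.4,"ax":0,"ay":0,"az":0},
  {"tx":0,"ty":0,"tz":0,"ax":0,"ay":0,"az":0},
  {"tx":0,"ty":0,"tz":0,"ax":0,"ay":0,"az":0},
])

```text
clock: 19.02
eef_pos: [527.9, 256.5, 94.9]
tcp_rot: [3.141, -0.001, 1.342]
contact_force: [0.6, -0.3, 0.2]
opening: 0.448
grasp_force: 0.0
```

```bash
python3 - <<'E'
from h import *
F,c,box=rep('w12.png')
m=(c[:,0]>130)&(c[:,1]<60)&(c[:,2]<60)&(F[:,2]>58)&(F[:,0]<-95)&(F[:,0]>-150); k=F[m]
if len(k): print('red',(k.min(0)+k.max(0))/2,np.ptp(k,0),len(k))
E
```

```text
[-123.8    0.6] [527.9 256.5  94.9] [ 3.141e+00 -1.000e-03  1.342e+00] 0.44838386973735395
red [-124.59894539    0.63616523   62.64861718] [18.54670491 18.2208978   4.27488762] 944
```

Emit:
step_arm([
  {"tx":0.03,"ty":0,"tz":0.7,"ax":0,"ay":0,"az":0},
  {"tx":0,"ty":0,"tz":0.68,"ax":0,"ay":0,"az":0},
  {"tx":0,"ty":0,"tz":0,"ax":0,"ay":0,"az":0},
])

```text
clock: 19.45
eef_pos: [526.2, 256.1, 57.7]
tcp_rot: [-3.139, 0.002, 1.342]
contact_force: [0.4, -0.4, -0.4]
opening: 0.447
grasp_force: 0.0
```

Emit:
step_arm([
  {"tx":0,"ty":0,"tz":0,"ax":0,"ay":0,"az":0},
  {"tx":0,"ty":0,"tz":0,"ax":0,"ay":0,"az":0},
  {"tx":0,"ty":0,"tz":0,"ax":0,"ay":0,"az":0},
  {"tx":0,"ty":0,"tz":0,"ax":0,"ay":0,"az":0},
], gripper=0, newtons=50)

```text
clock: 19.95
eef_pos: [528.3, 256.9, 60.2]
tcp_rot: [3.14, -0.001, 1.342]
contact_force: [5.6, -1.7, -2.5]
opening: 0.227
grasp_force: 48.9
```

Pin gripped. I'll lift 40 mm and carry it over the tongue hole.

Emit:
step_arm([
  {"tx":0,"ty":0,"tz":-0.5,"ax":0,"ay":0,"az":0},
  {"tx":0,"ty":0,"tz":-0.6,"ax":0,"ay":0,"az":0},
  {"tx":0,"ty":0,"tz":-0.6,"ax":0,"ay":0,"az":0},
  {"tx":0,"ty":0,"tz":0,"ax":0,"ay":0,"az":0},
])

```text
clock: 20.45
eef_pos: [527.7, 257.1, 103.5]
tcp_rot: [3.141, -0.001, 1.342]
contact_force: [0.4, -0.2, -0.8]
opening: 0.228
grasp_force: 49.9
```

Emit:
step_arm([
  {"tx":-0.83,"ty":0,"tz":0,"ax":0,"ay":0,"az":0},
  {"tx":-0.83,"ty":0,"tz":0,"ax":0,"ay":0,"az":0},
  {"tx":-0.83,"ty":0,"tz":0,"ax":0,"ay":0,"az":0},
  {"tx":-0.83,"ty":0,"tz":0,"ax":0,"ay":0,"az":0},
  {"tx":-0.83,"ty":0,"tz":0,"ax":0,"ay":0,"az":0},
])

```text
clock: 21.08
eef_pos: [503.6, 154.1, 102.2]
tcp_rot: [-3.142, 0.0, 1.342]
contact_force: [0.8, -0.3, -0.4]
opening: 0.233
grasp_force: 49.9
```

Emit:
step_arm([
  {"tx":0,"ty":0,"tz":0,"ax":0,"ay":0,"az":0},
  {"tx":0,"ty":0,"tz":0,"ax":0,"ay":0,"az":0},
])

```text
clock: 21.32
eef_pos: [504.4, 155.7, 102.4]
tcp_rot: [3.141, -0.001, 1.341]
contact_force: [-0.2, 0.1, -0.3]
opening: 0.233
grasp_force: 49.9
```

```bash
python3 - <<'E'
from h import *
for n in range(2):
    F,c,box=rep('w13.png')
    m=(c[:,0]>130)&(c[:,1]<60)&(c[:,2]<60)&(F[:,2]>85)&(F[:,0]<20)&(F[:,0]>-60); k=F[m]
    if len(k): t=k[k[:,2]>k[:,2].max()-6]; print('red',(t.min(0)+t.max(0))/2,np.ptp(t,0),len(t))
p,d,i=look('wrist')
cv2.imwrite('pics/c13.png',cv2.resize(p[120:300,176:336],None,fx=3.3,fy=3.3,interpolation=cv2.INTER_CUBIC)[:,:,::-1])
E
```

```text
[-20.3   1. ] [504.4 155.7 102.4] [ 3.141e+00 -1.000e-03  1.341e+00] 0.23290319908706594
red [-21.33609496  -0.82307095 105.45179391] [18.56190909 18.33602311  3.81437365] 1401
[-20.6   1. ] [504.4 156.  102.4] [ 3.141 -0.     1.342] 0.2292524855232356
red [-21.58846361  -0.83732527 105.60230701] [19.8501561  18.33877752  3.95323449] 1399
```

View pics/c13.png

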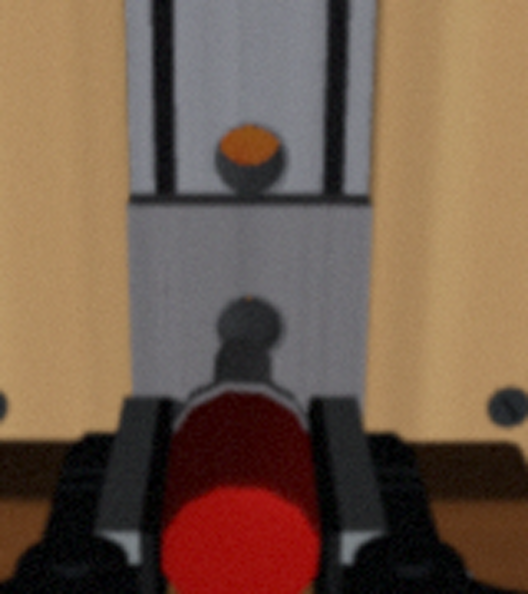

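The crop shows the pin hanging next to the hole, hole centre at about crop x 250 and shank at about 243. The pin needs about +1 mm in y_f. I'll correct that, lower to just above the tongue and measure the edges numerically.

Emit:
step_arm([
  {"tx":0,"ty":0.04,"tz":0.3,"ax":0,"ay":0,"az":0},
  {"tx":0,"ty":0,"tz":0,"ax":0,"ay":0,"az":0},
  {"tx":0,"ty":0,"tz":0,"ax":0,"ay":0,"az":0},
])

```text
clock: 21.85
eef_pos: [504.8, 155.6, 94.5]
tcp_rot: [-3.141, 0.0, 1.342]
contact_force: [0.2, -0.6, -1.2]
opening: 0.228
grasp_force: 49.9
```

```bash
python3 - <<'E'
from h import *
s=r.sense(); print(fx(s['eef_pos']),s['eef_pos'])
p,d,i=look('wrist','w14.png')
g=cv2.cvtColor(p,cv2.COLOR_RGB2GRAY)
for v in range(206,246,2): print(v,g[v,230:272].tolist()[::1])
E
```

```text
[-20.3   1.5] [504.81278675 155.58684019  94.48516559]
206 [107, 110, 108, 110, 110, 109, 111, 112, 108, 109, 109, 111, 111, 107, 107, 107, 108, 104, 105, 107, 104, 109, 109, 111, 109, 111, 110, 109, 113, 112, 114, 109, 110, 110, 111, 115, 113, 110, 107, 108, 114, 112]
208 [109, 111, 108, 112, 108, 113, 111, 112, 112, 111, 110, 110, 108, 110, 107, 107, 108, 106, 102, 105, 106, 106, 107, 108, 109, 112, 114, 109, 115, 113, 114, 112, 108, 114, 115, 111, 111, 108, 108, 112, 111, 114]
210 [111, 113, 108, 110, 113, 109, 108, 109, 112, 114, 108, 115, 112, 108, 108, 105, 104, 105, 107, 102, 108, 107, 106, 107, 109, 110, 108, 111, 112, 114, 114, 112, 108, 110, 114, 109, 110, 112, 109, 109, 113, 113]
212 [113, 110, 112, 111, 111, 112, 105, 109, 109, 109, 111, 114, 109, 109, 108, 108, 107, 105, 104, 104, 99, 102, 105, 107, 110, 109, 109, 111, 113, 112, 110, 111, 112, 115, 115, 110, 109, 108, 109, 112, 111, 111]
214 [111, 112, 110, 109, 107, 109, 108, 112, 109, 112, 109, 111, 109, 111, 101, 97, 88, 80, 71, 67, 62, 66, 68, 72, 81, 94, 98, 105, 108, 112, 113, 113, 112, 110, 114, 111, 113, 113, 112
[... 2154 characters left out ...]
[109, 107, 108, 95, 75, 62, 49, 53, 60, 72, 84, 90, 89, 79, 64, 51, 56, 63, 65, 66, 65, 71, 79, 81, 82, 81, 89, 91, 81, 64, 61, 57, 65, 79, 95, 104, 104, 106, 108, 102, 107, 107]
240 [108, 105, 88, 62, 65, 80, 86, 92, 86, 76, 58, 42, 31, 18, 21, 21, 17, 14, 18, 19, 22, 19, 14, 20, 19, 24, 36, 50, 66, 82, 90, 88, 75, 66, 62, 81, 96, 105, 102, 87, 64, 49]
242 [101, 76, 63, 71, 81, 76, 59, 41, 30, 22, 16, 13, 16, 15, 22, 20, 13, 16, 16, 19, 17, 16, 15, 15, 16, 14, 13, 14, 22, 31, 45, 64, 78, 86, 94, 83, 81, 95, 92, 66, 24, 8]
244 [68, 62, 66, 52, 29, 14, 19, 13, 17, 16, 18, 19, 15, 12, 18, 16, 15, 18, 16, 19, 15, 16, 19, 20, 16, 18, 15, 15, 15, 20, 15, 23, 26, 40, 61, 78, 74, 73, 75, 52, 22, 3]
```

```bash
python3 - <<'E'
from h import *
p,d,i=look('wrist')
g=cv2.cvtColor(p,cv2.COLOR_RGB2GRAY)
print('col250',g[205:240,250].tolist()); print('col246',g[205:240,246].tolist()); print('col254',g[205:240,254].tolist())
H=onz(i,250.5,223.7,32); print('hole',fx(H), 'hole top edge',fx(onz(i,250.5,214.2,32)))
for v in (222.5,223.5,224.5): print(v,'pin tip far edge',fx(onz(i,249.2,v,37.3)))
for z in (37,60): print(z,(onz(i,240.7,231,z)-onz(i,257.8,231,z)).round(1))
E
```

```text
col250 [110, 105, 105, 104, 105, 106, 106, 95, 87, 62, 46, 41, 42, 45, 42, 43, 40, 36, 31, 35, 34, 33, 37, 33, 35, 34, 33, 35, 33, 41, 48, 75, 87, 66, 36]
col246 [106, 105, 108, 102, 106, 107, 107, 106, 101, 85, 62, 49, 47, 48, 47, 43, 47, 44, 36, 34, 34, 34, 33, 35, 34, 31, 33, 33, 34, 40, 57, 81, 83, 58, 29]
col254 [111, 109, 109, 110, 112, 111, 113, 109, 103, 83, 59, 41, 44, 44, 40, 39, 41, 43, 37, 36, 39, 36, 38, 37, 40, 38, 38, 38, 33, 38, 48, 69, 93, 81, 46]
hole [-20.6   0.9] hole top edge [-26.6   0.9]
222.5 pin tip far edge [-23.6   0.1]
223.5 pin tip far edge [-23.    0.1]
224.5 pin tip far edge [-22.4   0.1]
37 [-9.6  2.2  0. ]
60 [-8.3  1.9  0. ]
```

Hole centre (−20.6, 0.9) against pin tip (about −19.8, 0.1), so I'll nudge and descend gently while watching the force.

Emit:
step_arm([
  {"tx":0.02,"ty":0.03,"tz":0,"ax":0,"ay":0,"az":0},
  {"tx":0,"ty":0,"tz":0.2,"ax":0,"ay":0,"az":0},
  {"tx":0,"ty":0,"tz":0.16,"ax":0,"ay":0,"az":0},
  {"tx":0,"ty":0,"tz":0,"ax":0,"ay":0,"az":0},
])

```text
clock: 22.45
eef_pos: [505.4, 155.7, 85.2]
tcp_rot: [-3.141, 0.0, 1.342]
contact_force: [0.3, -0.3, 0.7]
opening: 0.226
grasp_force: 49.9
```

Tip is 4 mm into the tongue hole with no force. Continuing.

Emit:
step_arm([
  {"tx":0,"ty":0,"tz":0.16,"ax":0,"ay":0,"az":0},
  {"tx":0,"ty":0,"tz":0.16,"ax":0,"ay":0,"az":0},
  {"tx":0,"ty":0,"tz":0,"ax":0,"ay":0,"az":0},
])

```text
clock: 22.82
eef_pos: [505.5, 155.7, 77.3]
tcp_rot: [-3.141, 0.0, 1.342]
contact_force: [-0.2, 0.4, 0.1]
opening: 0.231
grasp_force: 49.9
```

Emit:
step_arm([
  {"tx":0,"ty":0,"tz":0.2,"ax":0,"ay":0,"az":0},
  {"tx":0,"ty":0,"tz":0,"ax":0,"ay":0,"az":0},
])

```text
clock: 23.08
eef_pos: [505.6, 155.8, 72.4]
tcp_rot: [-3.141, 0.0, 1.342]
contact_force: [-0.5, 0.0, -0.2]
opening: 0.227
grasp_force: 49.9
```

Emit:
step_arm([
  {"tx":0,"ty":0,"tz":0.2,"ax":0,"ay":0,"az":0},
  {"tx":0,"ty":0,"tz":0.16,"ax":0,"ay":0,"az":0},
  {"tx":0,"ty":0,"tz":0,"ax":0,"ay":0,"az":0},
])

```text
clock: 23.45
eef_pos: [505.6, 155.7, 63.3]
tcp_rot: [-3.141, 0.0, 1.342]
contact_force: [-0.2, 0.4, -0.5]
opening: 0.227
grasp_force: 49.9
```

Emit:
step_arm([
  {"tx":0,"ty":0,"tz":0.1,"ax":0,"ay":0,"az":0},
  {"tx":0,"ty":0,"tz":0.06,"ax":0,"ay":0,"az":0},
  {"tx":0,"ty":0,"tz":0,"ax":0,"ay":0,"az":0},
])

```text
clock: 23.82
eef_pos: [505.8, 155.8, 59.8]
tcp_rot: [3.142, -0.0, 1.342]
contact_force: [0.2, -0.2, -0.2]
opening: 0.226
grasp_force: 50.2
```

Emit:
step_arm([
  {"tx":0,"ty":0,"tz":0.05,"ax":0,"ay":0,"az":0},
  {"tx":0,"ty":0,"tz":0,"ax":0,"ay":0,"az":0},
])

```text
clock: 24.08
eef_pos: [505.9, 155.9, 59.5]
tcp_rot: [3.141, -0.0, 1.342]
contact_force: [-3.0, -0.3, 14.9]
opening: 0.223
grasp_force: 51.5
```

Emit:
step_arm([
  {"tx":0,"ty":0,"tz":0.04,"ax":0,"ay":0,"az":0},
  {"tx":0,"ty":0,"tz":0,"ax":0,"ay":0,"az":0},
])

```text
clock: 24.32
eef_pos: [506.1, 156.2, 59.4]
tcp_rot: [3.141, -0.001, 1.342]
contact_force: [-7.8, -0.8, 25.9]
opening: 0.231
grasp_force: 52.7
```

Shoulder seated (stop at z 59.4, 26 N). I'll relieve the load, release and rise.

Emit:
step_arm([
  {"tx":0,"ty":0,"tz":-0.07,"ax":0,"ay":0,"az":0},
  {"tx":0,"ty":0,"tz":0,"ax":0,"ay":0,"az":0},
])

```text
clock: 24.58
eef_pos: [506.1, 156.0, 59.6]
tcp_rot: [3.141, -0.0, 1.342]
contact_force: [-1.1, 0.4, 8.1]
opening: 0.228
grasp_force: 50.4
```

Emit:
step_arm([
  {"tx":0,"ty":0,"tz":0,"ax":0,"ay":0,"az":0},
  {"tx":0,"ty":0,"tz":0,"ax":0,"ay":0,"az":0},
  {"tx":0,"ty":0,"tz":0,"ax":0,"ay":0,"az":0},
], gripper=0.42)

```text
clock: 24.95
eef_pos: [505.7, 155.7, 59.0]
tcp_rot: [-3.141, 0.0, 1.342]
contact_force: [-0.0, -0.6, 0.5]
opening: 0.422
grasp_force: 0.0
```

Emit:
step_arm([
  {"tx":0,"ty":0,"tz":-0.6,"ax":0,"ay":0,"az":0},
  {"tx":0,"ty":0,"tz":-1,"ax":0,"ay":0,"az":0},
  {"tx":0,"ty":0,"tz":-1,"ax":0,"ay":0,"az":0},
  {"tx":0,"ty":0,"tz":-1,"ax":0,"ay":0,"az":0},
  {"tx":0,"ty":0,"tz":-1,"ax":0,"ay":0,"az":0},
])

```text
clock: 25.58
eef_pos: [505.8, 155.8, 176.1]
tcp_rot: [3.141, -0.0, 1.342]
contact_force: [0.1, 0.6, 0.0]
opening: 0.421
grasp_force: 0.0
```

Emit:
step_arm([
  {"tx":0.4,"ty":0,"tz":-0.5,"ax":0,"ay":0,"az":0},
  {"tx":0,"ty":0,"tz":0,"ax":0,"ay":0,"az":0},
  {"tx":0,"ty":0,"tz":0,"ax":0,"ay":0,"az":0},
])

```text
clock: 25.95
eef_pos: [507.5, 165.6, 186.0]
tcp_rot: [-3.141, 0.001, 1.343]
contact_force: [-0.7, 0.1, 0.0]
opening: 0.42
grasp_force: 0.0
```

```bash
python3 - <<'E'
from h import *
F,c,box=rep('w15.png')
box('board',54.2,59,30,125); box('knob',80,87,-20,60,-14,14); box('jaw',47,52,-20,47); box('pinhead',57,70,-45,5,-14,14); box('fixed',47,52,108,160); box('tongue',30,35,-70,0,-24,24)
look('scene'); p,d,i=look('scene'); cv2.imwrite('pics/s15.png',cv2.resize(p[150:275,140:330],None,fx=4.2,fy=4.2,interpolation=cv2.INTER_CUBIC)[:,:,::-1])
E
```

```text
[-30.6   1.8] [507.5 165.6 186. ] [-3.141e+00  1.000e-03  1.343e+00] 0.4204140805251025
board 4826 [[45.5, -69.3, 54.5], [75.9, 0.0, 55.9], [106.6, 38.5, 57.3]]
knob 433 [[11.9, -8.3, 80.2], [19.4, 0.5, 82.6], [29.0, 9.6, 84.1]]
jaw 3495 [[5.4, -53.5, 47.3], [16.9, -1.2, 50.0], [45.6, 54.1, 51.8]]
pinhead 542 [[-31.5, -9.0, 57.5], [-22.9, 1.0, 62.6], [-12.0, 10.3, 64.2]]
fixed 2625 [[112.6, -47.3, 48.6], [127.8, 0.2, 50.1], [145.1, 48.7, 51.8]]
tongue 1855 [[-44.7, -21.1, 30.5], [-29.5, -0.6, 32.0], [-0.5, 22.2, 34.1]]
```

View pics/s15.png

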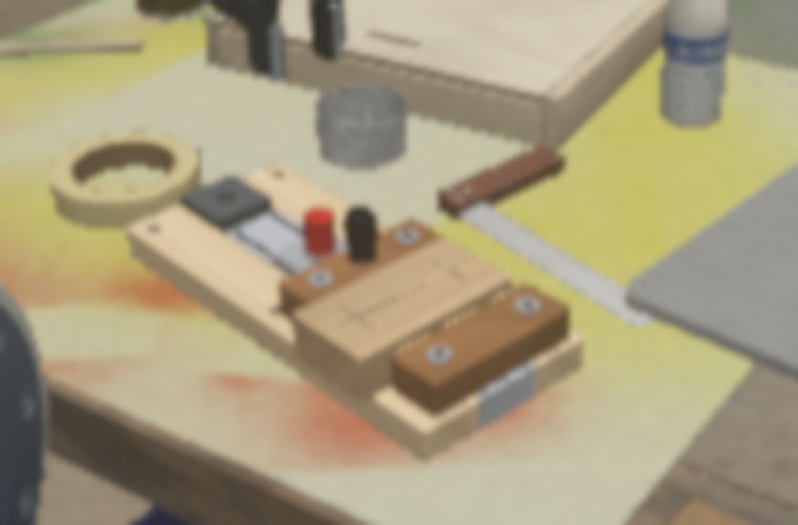

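The scene shows the board flat with crosses up, the pin upright with its head top at 62.6 (seated), and the bystanders untouched. Setting the pin may have pushed the jaw back a fraction of a millimetre, so I'll grip the knob across y and give a light final push home.

Emit:
step_arm([
  {"tx":-0.7,"ty":-0.02,"tz":0,"ax":0,"ay":0,"az":0},
  {"tx":-0.7,"ty":-0.02,"tz":0,"ax":0,"ay":0,"az":0},
  {"tx":-0.68,"ty":0,"tz":0.2,"ax":0,"ay":0,"az":0},
  {"tx":0,"ty":0,"tz":1,"ax":0,"ay":0,"az":0},
  {"tx":0,"ty":0,"tz":1,"ax":0,"ay":0,"az":0},
])

```text
clock: 26.72
eef_pos: [495.2, 113.8, 131.2]
tcp_rot: [3.141, -0.0, 1.341]
contact_force: [-0.6, -0.3, 0.4]
opening: 0.421
grasp_force: 0.0
```

Emit:
step_arm([
  {"tx":0,"ty":0,"tz":1,"ax":0,"ay":0,"az":0},
  {"tx":0,"ty":0,"tz":0,"ax":0,"ay":0,"az":0},
  {"tx":0,"ty":0,"tz":0,"ax":0,"ay":0,"az":0},
])

```text
clock: 27.1
eef_pos: [495.5, 114.7, 107.3]
tcp_rot: [3.141, -0.0, 1.342]
contact_force: [-0.4, 0.9, -0.1]
opening: 0.42
grasp_force: 0.0
```

```bash
python3 - <<'E'
from h import *
F,c,box=rep('w16.png'); box('knob',81,87,-20,60,-12,12)
E
```

```text
[21.7  1.9] [495.5 114.7 107.3] [ 3.141 -0.     1.342] 0.4200759182095642
knob 996 [[12.3, -7.9, 81.1], [20.2, 0.8, 82.7], [29.0, 9.1, 84.1]]
```

Emit:
step_arm([
  {"tx":0,"ty":0,"tz":0.6,"ax":0,"ay":0,"az":0},
  {"tx":0,"ty":0,"tz":0.4,"ax":0,"ay":0,"az":0},
  {"tx":0,"ty":0,"tz":0,"ax":0,"ay":0,"az":0},
])

```text
clock: 27.52
eef_pos: [494.5, 115.0, 80.7]
tcp_rot: [-3.14, 0.001, 1.342]
contact_force: [-0.5, 0.3, -0.7]
opening: 0.417
grasp_force: 0.0
```

Emit:
step_arm([
  {"tx":0,"ty":0,"tz":0,"ax":0,"ay":0,"az":0},
  {"tx":0,"ty":0,"tz":0,"ax":0,"ay":0,"az":0},
  {"tx":0,"ty":0,"tz":0,"ax":0,"ay":0,"az":0},
], gripper=0, newtons=60)

```text
clock: 27.9
eef_pos: [496.1, 115.2, 81.9]
tcp_rot: [3.14, -0.001, 1.342]
contact_force: [6.1, -1.2, -6.8]
opening: 0.234
grasp_force: 58.8
```

Emit:
step_arm([
  {"tx":-0.04,"ty":0,"tz":0,"ax":0,"ay":0,"az":0},
  {"tx":0,"ty":0,"tz":0,"ax":0,"ay":0,"az":0},
])

```text
clock: 28.15
eef_pos: [496.0, 114.5, 81.9]
tcp_rot: [3.14, -0.001, 1.342]
contact_force: [6.3, 1.7, -6.7]
opening: 0.231
grasp_force: 58.8
```

Emit:
step_arm([
  {"tx":-0.04,"ty":0.02,"tz":0,"ax":0,"ay":0,"az":0},
  {"tx":0,"ty":0,"tz":0,"ax":0,"ay":0,"az":0},
])

```text
clock: 28.4
eef_pos: [496.0, 114.4, 81.9]
tcp_rot: [3.141, -0.003, 1.341]
contact_force: [4.2, 9.5, -6.7]
opening: 0.234
grasp_force: 58.9
```

Emit:
step_arm([
  {"tx":-0.04,"ty":0.02,"tz":0,"ax":0,"ay":0,"az":0},
  {"tx":0,"ty":0,"tz":0,"ax":0,"ay":0,"az":0},
])

```text
clock: 28.65
eef_pos: [496.0, 114.3, 81.9]
tcp_rot: [3.141, -0.004, 1.341]
contact_force: [1.2, 17.1, -6.4]
opening: 0.23
grasp_force: 59.0
```

Stalled again at 17 N, so it is tight. I'll release, rise clear and take a final numeric check.

Emit:
step_arm([
  {"tx":0,"ty":0,"tz":0,"ax":0,"ay":0,"az":0},
  {"tx":0,"ty":0,"tz":0,"ax":0,"ay":0,"az":0},
  {"tx":0,"ty":0,"tz":0,"ax":0,"ay":0,"az":0},
], gripper=0.42)

```text
clock: 29.02
eef_pos: [495.4, 111.8, 81.8]
tcp_rot: [-3.141, 0.0, 1.342]
contact_force: [-0.5, 0.7, 0.4]
opening: 0.417
grasp_force: 0.0
```

Emit:
step_arm([
  {"tx":0,"ty":0,"tz":-0.6,"ax":0,"ay":0,"az":0},
  {"tx":0,"ty":0,"tz":-1,"ax":0,"ay":0,"az":0},
  {"tx":0,"ty":0,"tz":-1,"ax":0,"ay":0,"az":0},
  {"tx":0,"ty":0,"tz":-1,"ax":0,"ay":0,"az":0},
  {"tx":0,"ty":0,"tz":0,"ax":0,"ay":0,"az":0},
])

```text
clock: 29.65
eef_pos: [496.9, 112.2, 174.4]
tcp_rot: [3.137, -0.002, 1.342]
contact_force: [0.1, -0.1, -0.1]
opening: 0.424
grasp_force: 0.0
```

```bash
python3 - <<'E'
from h import *
F,c,box=rep('w17.png'); box('knob',81,87,-20,60,-12,12); box('board',54.2,59,30,125); box('pinhead',57,70,-45,5,-14,14)
E
```

```text
[23.8  3.8] [496.9 112.2 174.4] [ 3.137e+00 -2.000e-03  1.342e+00] 0.42434103992450706
knob 556 [[12.7, -8.0, 81.1], [21.0, 0.7, 82.7], [30.0, 9.1, 84.4]]
board 7693 [[46.0, -71.9, 54.5], [68.2, -8.0, 55.9], [105.6, 43.4, 57.4]]
pinhead 707 [[-31.1, -9.2, 58.9], [-21.9, 0.6, 62.6], [-11.4, 10.3, 64.5]]
```

```bash
python3 -c "
from rig import workorder; print(workorder.sign_off())"
```

```text
the job is handed in; nothing more can be done
None
```

The job is handed in: the board lies flat with its crosses up, pressed home against both jaws at about 17 N, and the red pin is down to its shoulder in the tongue and rail; the bystanders look undisturbed in the last pictures, and the clock stood near 30 s of 64.

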